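# Clear the drip-fed vise and reset its feed valve

### The arm

A 6-joint arm with a two-finger parallel gripper is mounted at the origin on a cart in front of the work surface, level with it; the furniture and walls round the work are solid. World frame = base frame: x ahead of the robot, y to its left, z up, the work surface at z = 0. Lengths are in m, angles in rad, forces in N, time in s.
With the tool pointing down it reaches from about 0.325 to 0.775 m from the base axis. Payload 5.5 kg.
Tool frame: the origin (TCP) lies between the finger pads, 19 mm behind the fingertips; this is the grasp point; z points along the fingers, y is the line along which they close (so a half turn about z gives the same grasp; the last joint's range is limited). The gripper opens to 85 mm and grips with 20 to 120 N. Pads are 22 mm wide; open, the fingers measure 114 mm over their backs; the gripper's body (76 mm by 85 mm) begins 54 mm behind the grasp point. The pads swing forward as they close: fully open they stand 13 mm farther back than shut.
Start: joints at [-1.161, 0.091, 1.231, -0, 1.82, -0.057], TCP at [0.27, -0.536, 0.25] pointing down, gripper open.
Joint ranges: [-2.87, 2.87], [-0.86, 2.18], [0.17, 2.46], [-1.51, 4.65], [0.06, 2.69], [-2.65, 2.65]. Speed limits (rad/s): [2.57, 2.57, 3.01, 3.14, 3.14, 3.14].

### API

Orientations are given as a unit quaternion [x, y, z, w].
In Python, from plant import arm gives the robot as it stands.
- The arm moves only by the tool jog_arm, never from a script. Its argument "increments" is a list of rows, each a list of 4 numbers: the shift along the world's x, y, z in mm, then the turn about the world's z in degrees. In form: [[dx, dy, dz, twist], ...]. A call has 1 to 20 rows; each row shifts and turns the commanded pose from where the row before left it; what a row does not reach is not made up. A row lasts 1/12 s, in which the tool goes at most 41.7 mm and 7.16 degrees, less where a joint would pass 70% of its speed; a pose out of reach is approached as far as the arm can. A call is refused whole if a number of a shift passes 41.7 or a number of a turn 7.16, either way. A call with a gripper value outside its range is refused whole. "fingers" is the gripper's target within -1 to 1 (fully open at 1, half-way at 0, shut at -1), set as the call begins (left out, the last holds). The fingers move at their own pace and stop on an object; "grip_force" is the grip in N (left out, the last holds). Time passes only in rows, so rows that do not move let the fingers close. It gives the time, the measured TCP pose, the force, the opening and the grip force at its end, in the units of the state.
- arm.get_state(): the state, without advancing time (a new reading comes with each control period).
- arm.read_camera(name): name is "scene" or "top" or "wrist"; returns the picture (420x560x3 uint8, red, green, blue); there is no depth.
- arm.camera_info(name): a dict with "fx", "fy", "cx", "cy" (pixels), "eye" and "attitude" of the camera in the world; the wrist camera has in their place "mount" (4x4, takes a point from camera to tool coordinates, whose origin is the TCP and whose axes are the flange's). Camera axes: x right, y up, looking along -z (the intrinsics and any distortion apply to the point x, -y, -z); pixel columns grow to the right and rows downward; lengths in m; the calibration is good to about 2 mm. A picture is of the moment at which its call begins: read the wrist's pose just before it. camera_info takes no time and is no camera call.
- arm.finish_job(): hands the job in; it is judged then, once.
The state is a dict: "time": time; "joints": joint angles; "joint_velocities": joint speeds; "joint_efforts": joint torques, N m; "ee_pos": TCP position; "tool_rot": TCP orientation; "force": force on the tool from outside, world axes, zero at the start; "ft_torque": the same for the moment, N m; "gripper_width": finger opening in m; "gripper_force": force on a finger pad.
Only numpy, scipy, OpenCV 4.12 (cv2) and the standard library are available. Lean on these libraries where they do the work, as an engineer would, in place of code of your own. Each camera call takes 0.05 s, during which the arm holds its last target. There are 200 camera calls.

### The job

The clevis block in the small drip-fed vise is finished: slide the vise's jaw fully back by its knob, lift the block out and stand it on its foot on the bare steel plate. Then reset the drip valve for the next piece: wind the wheel clockwise by its crank handle until it stops shut, then back it off exactly two full turns, and finish with the gripper still holding the crank handle there so that the gland nut can be tightened. Leave the things lying about as they are.

Things in the scene. Friction and masses are not known exactly. Their poses are not given: they have to be found in the camera images.
- station: Steel drip pan fixed on the bench, rim 14 mm high, with a small grey vise and a brass valve. Origin on the bench, z up; its long way is y (pan y = -165 to +185 mm, x = -70 to +70 mm). Vise at y = -140 to +18 mm, valve spindle at x = 0, y = +115 mm. A thin copper spout stands behind the fixed jaw (x = 0, y = 0 to 37 mm, up to z = 92 mm).
- jaw (a joint): How far the vise's sliding jaw is open, m: 0 closed on the block, 0.034 at its end stop. It slides along the station's -y, away from the valve, with about 5 N of friction, and stays where it is left. Its lip hooks 5 mm over the block's foot while closed.
- jaw_knob (a point): Centre of the black upright knob (25 mm across, 23 mm tall, point 76 mm above the bench) on top of the sliding jaw; the jaw's top is 20 mm below the point. Pinch it from above across the station's x and pull along the station's -y; towards +y the block stands 14 mm from it.
- block: Finished aluminium clevis block, 0.26 kg: foot 44 x 50 x 10 mm, on it a body 44 x 38 mm with a 12 mm slot (along x) milled from the top; 50 mm tall in all. Origin at the centre of its underside, z up; x is the 44 mm way. It stands on the vise bed, 30 mm above the bench, between the jaws, which close along y: grip it across x near the top.
- plate: Bare flat steel plate lying on the bench, fixed, 242 (x) x 84 (y) x 6 mm; origin at the centre of its underside. The block is to stand on it. Behind plate and pan, out of the work, stands a green tote 200 mm tall with boards and stones on it (to 260 mm), from x = 0.61 m on, y = -0.12 to 0.45 m: keep the wrist clear of it.
- wheel (a joint): Turn of the valve handwheel, rad: 0 fully shut against its stop, growing as it is wound open, anticlockwise seen from above; 2 turns open = 12.57; open stop at 22. Friction about 2.5 N at the handle. The wheel rises 1.5 mm a turn as it opens. It is never shut at the start.
- wheel_hub (a point): Centre of the dark 105 mm handwheel, on its upright axis, at the middle of the rim (88 mm above the bench when shut).
- crank: Black upright crank handle on the wheel's rim, round, 21 mm across and 44 mm tall, spinning freely on its own upright axis, 45 mm out from the wheel's axis. Origin at its foot. A gripper holding it need not turn as the wheel goes round.
- crank_mid (a point): Middle of the crank handle, on its axis, 22 mm above its foot.
- nagura: Pale dressing stone, 81 x 44 x 23 mm, a bystander on the bench.
- tape: Roll of masking tape, 83 mm across, 18 mm tall, a bystander.
- square: Small try square lying flat, 74 x 148 x 12 mm, a bystander.
- offcut: Hardwood offcut block, 73 x 45 x 25 mm, a bystander.
Things that resemble listed ones, but are neither listed nor needed, are in the scene too. Several things have the shape of the block; the one meant has the colours described above.

How it is judged:
By the outcome, as a careful person would: the job done as asked, in the order asked, and still so for the second after the job is handed in, while the arm keeps its last pose, push and grip.
It also fails if it takes over 70 s, if anything falls off the work surface, if the arm or the gripper's body presses on something with over 40 N, if the wrist force passes 120 N, or if a joint passes its speed limit or range.

## Working session

There is one attempt and no reset: what is moved stays moved. The work goes in short steps, Python scripts to look and compute and a tool call to move; the robot and the scene stay as the last step left them, time stands still between calls to the robot, and variables do not carry over. Pictures are saved under pics/ and viewed, at most 10 in all, crops included, and the job is handed in when it is done.

Besides the shell and the picture viewer there is one more tool, called after "Request:" in YAML: its name, and indented under it one key for each argument. jog_arm: Moves the arm, as the interface text tells. Its arguments: {"type":"object","properties":{"increments":{"type":"array","items":{"type":"array","items":{"type":"number"}}},"fingers":{"type":"number"},"grip_force":{"type":"number"}},"required":["increments"]}

```bash
mkdir -p pics; ls
cat > h.py <<'E'
from plant import arm
import cv2, numpy as np
def snap(n,f):
    s=arm.get_state(); im=arm.read_camera(n); cv2.imwrite(f'pics/{f}.png',im[:,:,::-1]); return s,im
E
python3 - <<'E'
from h import *
for n in("scene","top"):
    snap(n,n+"0"); print(n,arm.camera_info(n))
print(arm.camera_info("wrist")); print(arm.get_state())
a=cv2.imread('pics/scene0.png');b=cv2.imread('pics/top0.png')
E
```

```text
pics
scene {'fx': 389.5613708757166, 'fy': 389.5613708757166, 'cx': 281.096080253224, 'cy': 209.9747964370645, 'eye': array([0.45965124, 0.89436675, 0.85625953]), 'attitude': array([-0.03836025,  0.40955142,  0.90893459, -0.06807376])}
top {'fx': 483.6040675265594, 'fy': 483.6040675265594, 'cx': 280.9713245248746, 'cy': 205.89003329699167, 'eye': array([0.51476579, 0.05584823, 1.3075516 ]), 'attitude': array([ 0.03802816, -0.02190706, -0.70223252,  0.71059371])}
{'fx': 293.354697313065, 'fy': 293.354697313065, 'cx': 286.12072424709044, 'cy': 208.61566379512865, 'mount': array([[ 3.33824855e-04,  9.63673182e-01,  2.67084046e-01,
         6.72301812e-02],
       [ 9.99999927e-01, -2.71717495e-04, -2.69495573e-04,
         1.05461615e-03],
       [-1.87134248e-04,  2.67084116e-01, -9.63673202e-01,
        -1.24007335e-01],
       [ 0.00000000e+00,  0.00000000e+00,  0.00000000e+00,
         1.00000000e+00]])}
{'time': 0.1, 'joints': array([-1.16069857e+00,  9.17918835e-02,  1.23176082e+00,  1.22529794e-06,
        1.81980197e+00, -5.66883870e-02]), 'joint_velocities': array([-0.00133871, -0.00165155, -0.0031727 , -0.00181845, -0.00144223,
       -0.00224189]), 'joint_efforts': array([ 1.55550813e-03, -4.60217750e+01, -4.19217825e+01, -1.54587233e-04,
        1.06061014e-02, -2.17731113e-06]), 'ee_pos': array([ 0.26992895, -0.5356085 ,  0.24896156]), 'tool_rot': array([ 9.72886835e-01,  2.31279981e-01, -1.54284628e-04, -8.67393194e-04]), 'force': array([-0.7401184 ,  0.04206948,  0.29317306]), 'ft_torque': array([-0.00050462,  0.03079469, -0.02343901]), 'gripper_force': 0.0, 'gripper_width': 0.08541244531611979}
```

View pics/scene0.png

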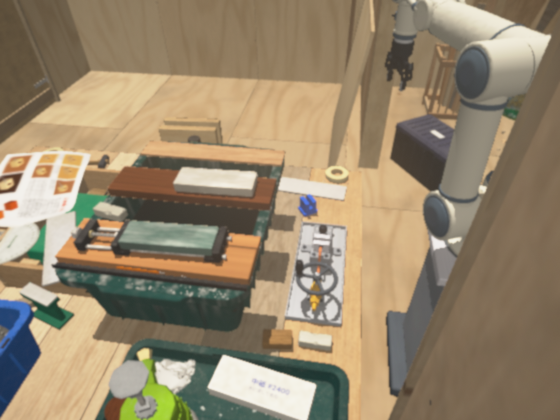

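View pics/top0.png

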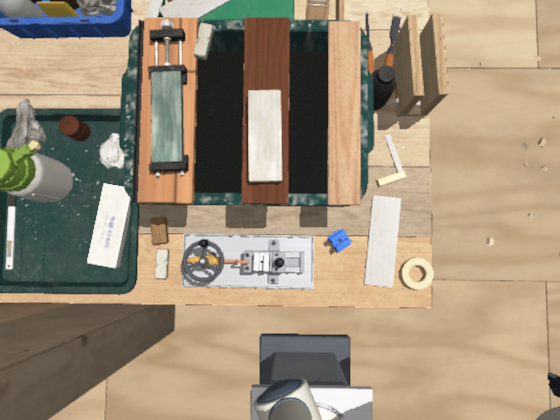

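The top picture shows the station at (248,261): valve wheel at (203,262), crank knob at (204,243), silver block in the vise at (261,263) and jaw knob at (279,263). The plate is at (383,241) and the tape at (417,273). Candidates for the block are the silver one at (261,263) and the blue clevis at (339,240); "aluminium, in the vise" points to the silver one.

```bash
cat >> h.py <<'E'
from scipy.spatial.transform import Rotation as R
def pose(n,s=None):
    c=arm.camera_info(n)
    if n!="wrist": return c,R.from_quat(c['attitude']).as_matrix(),c['eye']
    T=R.from_quat(s['tool_rot']).as_matrix(); m=c['mount']
    return c,T@m[:3,:3],T@m[:3,3]+s['ee_pos']
def pix2w(n,uv,z,s=None):
    c,A,e=pose(n,s); d=A@np.array([(uv[0]-c['cx'])/c['fx'],-(uv[1]-c['cy'])/c['fy'],-1]); return e+d*(z-e[2])/d[2]
def w2pix(n,p,s=None):
    c,A,e=pose(n,s); q=A.T@(np.asarray(p)-e); return c['cx']-c['fx']*q[0]/q[2], c['cy']+c['fy']*q[1]/q[2]
E
python3 - <<'E'
from h import *
for k,uv,z in [("hub",(203,262),.09),("crank top",(204,243),.137),("block",(261,263),.08),("knob",(279,263),.088),("plate",(383,241),.006),("tape",(417,273),.018),("blue",(339,240),.05),
 ("panTL",(188,235),.014),("panBL",(183,287),.014),("panTR",(313,235),.014),("panBR",(313,287),.014),("pTL",(373,196),.006),("pTR",(400,198),.006),("pBL",(366,285),.006),("pBR",(392,287),.006),("square",(392,160),.012)]:
    print(k,pix2w("top",uv,z).round(3))
b=cv2.imread('pics/top0.png')[180:310,170:440]
cv2.imwrite('pics/c1.png',cv2.resize(b,None,fx=2.96,fy=2.96,interpolation=cv2.INTER_CUBIC))
E
```

```text
hub [0.475 0.278 0.09 ]
crank top [0.522 0.269 0.137]
block [0.474 0.133 0.08 ]
knob [0.475 0.087 0.088]
plate [ 0.534 -0.188  0.006]
tape [ 0.451 -0.274  0.018]
blue [ 0.535 -0.066  0.05 ]
panTL [0.543 0.335 0.014]
panBL [0.405 0.344 0.014]
panTR [ 0.548 -0.     0.014]
panBR [ 0.41  -0.001  0.014]
pTL [ 0.655 -0.161  0.006]
pTR [ 0.65  -0.234  0.006]
pBL [ 0.417 -0.142  0.006]
pBR [ 0.413 -0.211  0.006]
square [ 0.752 -0.212  0.012]
```

View pics/c1.png

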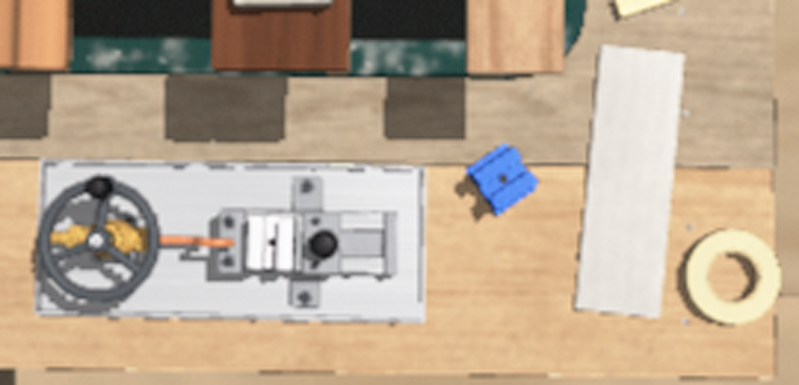

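Request:
jog_arm:
  increments:
    - [18,34,0,6.4]
    - [18,34,0,6.4]
    - [18,34,0,6.4]
    - [18,34,0,6.4]
    - [18,34,0,6.4]
    - [18,34,0,6.4]
    - [18,34,0,6.4]
    - [18,34,0,6.4]
    - [18,34,0,6.4]
    - [18,34,0,6.4]

```text
time: 0.93
ee_pos: [0.4504, -0.1939, 0.2497]
tool_rot: [0.701, 0.714, -0.0, -0.0]
force: [0.2, -1.0, -0.0]
gripper_width: 0.0854
gripper_force: 0.0
```

Run:
```python
from h import *
s,im=snap("wrist","w_plate"); np.save('s_plate.npy',s,allow_pickle=True); print(s['ee_pos'],s['tool_rot'])
```

```text
[ 0.45035361 -0.19394936  0.24966071] [ 7.00590292e-01  7.13563742e-01 -5.23844553e-05 -1.60644585e-04]
```

Request:
jog_arm:
  increments:
    - [3,36,0,0]
    - [3,36,0,0]
    - [3,36,0,0]
    - [3,36,0,0]
    - [3,36,0,0]
    - [3,36,0,0]
    - [3,36,0,0]
    - [3,35,0,0]

```text
time: 1.65
ee_pos: [0.4737, 0.0928, 0.2497]
tool_rot: [0.703, 0.712, -0.0, -0.0]
force: [1.0, -0.5, -0.3]
gripper_width: 0.0856
gripper_force: 0.0
```

Run:
```python
from h import *
s,im=snap("wrist","w_vise"); np.save('s_vise.npy',s,allow_pickle=True); print(s['ee_pos'],s['tool_rot'],s['time'],s['joints'])
a=np.hstack([cv2.imread('pics/w_plate.png'),cv2.imread('pics/w_vise.png')])
cv2.imwrite('pics/c2.png',cv2.resize(a,(800,300),interpolation=cv2.INTER_AREA))
```

```text
[0.473695 0.092848 0.249673] [ 7.02658475e-01  7.11527259e-01 -1.10196704e-04 -1.19584718e-04] 1.65 [ 1.23025795e-01 -2.24404851e-01  1.53293581e+00  5.28523795e-05
  1.83338289e+00  1.10497069e-01]
```

View pics/w_vise.png

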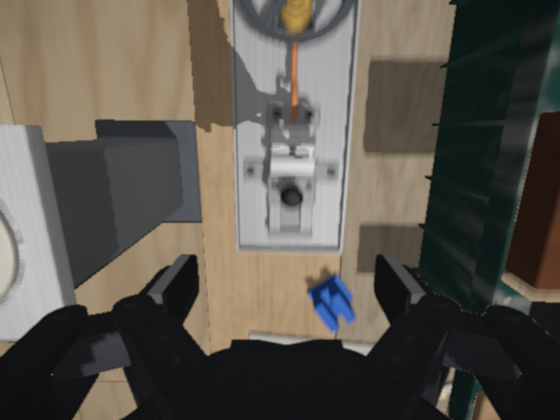

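View pics/w_plate.png

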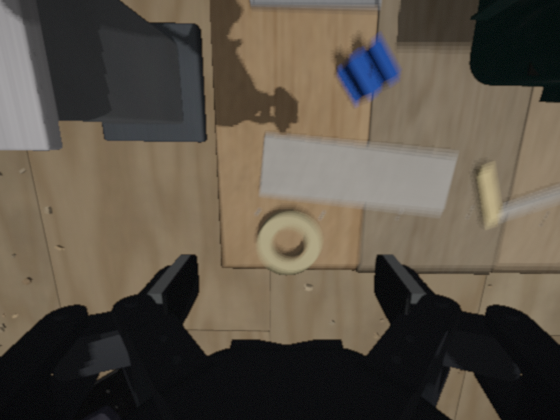

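Wrist picture 1: black knob at (291,196), silver block top at (292,165), pan near corners at (238,248) and (342,250). Wrist picture 2: plate corners at about (265,134), (458,152), (441,215) and (260,194). Both are a bit motion-blurred.

Run:
```python
from h import *
sv=np.load('s_vise.npy',allow_pickle=True).item(); sp=np.load('s_plate.npy',allow_pickle=True).item()
for k,uv,z in [("knob",(291,196),.086),("block",(292,165),.08),("panBL",(238,248),.014),("panBR",(342,250),.014),("panL2",(234,30),.014),("panR2",(356,30),.014)]: print(k,pix2w("wrist",uv,z,sv).round(4))
for uv in [(265,134),(458,152),(441,215),(260,194)]: print(pix2w("wrist",uv,.006,sp).round(4))
s,im=snap("wrist","w_vise2"); print(s['ee_pos'],s['tool_rot'])
cv2.imwrite('pics/c3.png',cv2.resize(im[80:270,200:390,::-1],None,fx=3.1,fy=3.1,interpolation=cv2.INTER_CUBIC))
```

```text
knob [0.4787 0.0928 0.086 ]
block [0.4793 0.1231 0.08  ]
panBL [0.4113 0.0048 0.014 ]
panBR [0.5489 0.0038 0.014 ]
panL2 [0.4148 0.2607 0.014 ]
panR2 [0.5476 0.2624 0.014 ]
[ 0.4237 -0.1358  0.006 ]
[ 0.6618 -0.1529  0.006 ]
[ 0.6538 -0.2342  0.006 ]
[ 0.4172 -0.2105  0.006 ]
[0.47360712 0.09822449 0.2493229 ] [ 0.70085057  0.71330471  0.00122658 -0.00183397]
```

View pics/c3.png

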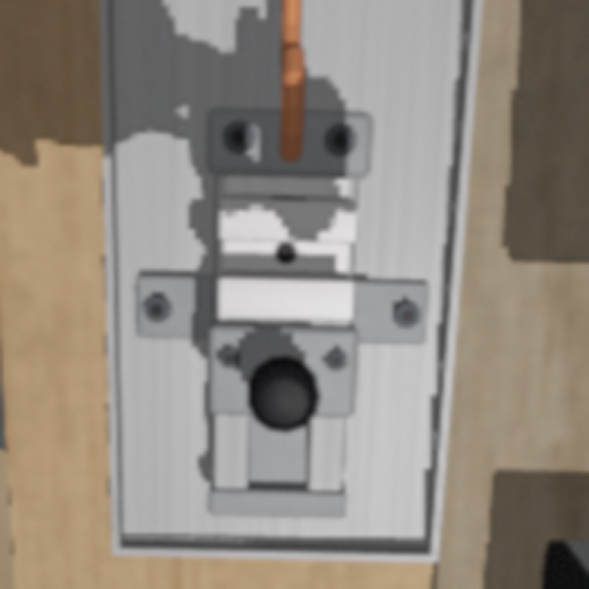

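The sharp crop shows the knob centre at full-frame pixel (291,207), the block top at about (292,161) between columns 270 and 314, and the pan's near corners at (238,258) and (341,259).

Run:
```python
from h import *
s=arm.get_state()
print(s['ee_pos'],s['tool_rot'])
f=lambda x,y:(200+x/3.1,80+y/3.1)
for k,uv,z in [("knob",(283,393),.087),("blk nearL",(218,320),.08),("blk nearR",(354,322),.08),("blk farL",(219,200),.08),("blk farR",(356,202),.08),("hole",(286,253),.06),("panBL",(118,552),.014),("panBR",(437,555),.014),("panTL",(103,0),.014),("panTR",(476,0),.014),("visebotL",(209,515),.03),("visebotR",(343,515),.03)]: print(k,pix2w("wrist",f(*uv),z,s).round(4))
print(pix2w("top",(203,262),.09))
```

```text
[0.47363136 0.09527692 0.24923275] [ 7.00495960e-01  7.13655582e-01  1.01612254e-04 -1.05347414e-03]
knob [0.479  0.0847 0.087 ]
blk nearL [0.4573 0.1071 0.08  ]
blk nearR [0.5018 0.1073 0.08  ]
blk farL [0.4575 0.1455 0.08  ]
blk farR [0.5007 0.1457 0.08  ]
hole [0.4794 0.1271 0.06  ]
panBL [ 0.4113 -0.007   0.014 ]
panBR [ 0.5485 -0.0057  0.014 ]
panTL [0.4112 0.2127 0.014 ]
panTR [0.5476 0.2152 0.014 ]
visebotL [0.4514 0.0176 0.03  ]
visebotR [0.5058 0.0186 0.03  ]
[0.47454076 0.27836482 0.09      ]
```

Request:
jog_arm:
  increments:
    - [5,-6,-35,-0.5]
    - [0,0,-35,0]
    - [0,0,-35,0]
    - [0,0,-35,0]
    - [0,0,-20,0]
    - [0,0,-10,0]
    - [0,0,0,0]
  fingers: 0.2
  grip_force: 40

```text
time: 2.33
ee_pos: [0.4774, 0.0843, 0.077]
tool_rot: [0.706, 0.708, -0.002, -0.002]
force: [0.6, -0.8, 0.2]
gripper_width: 0.0514
gripper_force: 0.0
```

Request:
jog_arm:
  increments:
    - [0,0,0,0]
    - [0,0,0,0]
    - [0,0,0,0]
    - [0,0,0,0]
    - [0,0,0,0]
    - [0,0,0,0]
  fingers: -1

```text
time: 2.83
ee_pos: [0.4789, 0.085, 0.0825]
tool_rot: [0.706, 0.709, -0.0, 0.0]
force: [-6.3, -1.6, 4.7]
gripper_width: 0.0226
gripper_force: 39.5
```

Request:
jog_arm:
  increments:
    - [0,-5,0,0]
    - [0,-6,0,0]
    - [0,-6,0,0]
    - [0,-6,0,0]
    - [0,-6,0,0]
    - [0,-4,0,0]
    - [0,-2,0,0]
    - [0,-1,0,0]
    - [0,-1,0,0]
    - [0,0,0,0]

```text
time: 3.67
ee_pos: [0.4786, 0.0508, 0.0825]
tool_rot: [0.705, 0.709, 0.002, -0.002]
force: [-8.6, 9.4, 5.1]
gripper_width: 0.0225
gripper_force: 39.5
```

Request:
jog_arm:
  increments:
    - [0,-1,0,0]
    - [0,-1,0,0]
    - [0,0,0,0]
    - [0,0,0,0]

```text
time: 4.0
ee_pos: [0.4786, 0.0507, 0.0825]
tool_rot: [0.705, 0.71, 0.003, -0.003]
force: [-8.4, 17.1, 4.3]
gripper_width: 0.0226
gripper_force: 39.5
```

Request:
jog_arm:
  increments:
    - [0,2,0,0]
    - [0,0,0,0]
    - [0,0,0,0]
    - [0,0,0,0]
    - [0,0,30,0]
    - [0,0,30,0]
    - [0,0,0,0]
  fingers: 0.3

```text
time: 4.58
ee_pos: [0.4817, 0.0478, 0.1469]
tool_rot: [0.706, 0.708, 0.004, 0.004]
force: [-0.0, 0.5, 1.1]
gripper_width: 0.0557
gripper_force: 0.0
```

Run:
```python
from h import *
s,im=snap("wrist","w_b"); print(s['ee_pos'],s['gripper_width'],s['time']); np.save('sb.npy',s,allow_pickle=True)
```

```text
[0.48170503 0.04782135 0.14693469] 0.05572021364513874 4.5833
```

View pics/w_b.png

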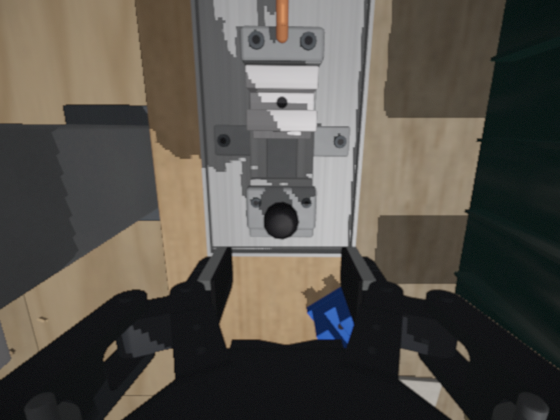

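The jaw is on its end stop (knob at (282,220)), with a clear gap to the block, whose hole is at (282,102). Now the block.

Request:
jog_arm:
  increments:
    - [0,26,0,0]
    - [0,30,0,0]
    - [0,22,0,0]
    - [0,0,-15,0]
    - [0,0,-30,0]
    - [0,0,-20,0]
    - [0,0,-8,0]
    - [0,0,0,0]
    - [0,0,0,0]
  fingers: 0.7

```text
time: 5.38
ee_pos: [0.479, 0.1259, 0.0671]
tool_rot: [0.706, 0.708, -0.0, -0.0]
force: [0.1, 0.1, 0.8]
gripper_width: 0.0725
gripper_force: 0.0
```

Request:
jog_arm:
  increments:
    - [0,0,0,0]
    - [0,0,0,0]
    - [0,0,0,0]
    - [0,0,0,0]
    - [0,0,0,0]
    - [0,0,0,0]
  fingers: -1
  grip_force: 60

```text
time: 5.88
ee_pos: [0.4802, 0.1262, 0.069]
tool_rot: [0.706, 0.709, 0.001, 0.001]
force: [0.5, -0.9, 6.4]
gripper_width: 0.0425
gripper_force: 62.0
```

Request:
jog_arm:
  increments:
    - [0,0,10,0]
    - [0,0,25,0]
    - [0,0,35,0]
    - [0,0,35,0]
    - [3,-25,5,0]
    - [5,-36,0,0]
    - [5,-36,0,0]
    - [5,-36,0,0]
    - [5,-36,0,0]
    - [5,-36,0,0]
    - [5,-36,0,0]
    - [5,-36,0,0]
    - [3,-25,0,0]
    - [0,-9,0,0]
    - [0,0,0,0]
    - [0,0,0,0]

```text
time: 7.22
ee_pos: [0.5198, -0.1844, 0.1767]
tool_rot: [0.706, 0.708, 0.0, -0.001]
force: [0.0, 0.2, -3.2]
gripper_width: 0.0427
gripper_force: 61.7
```

Run:
```python
from h import *
s,im=snap("wrist","w_p"); s2,t=snap("top","t_p"); print(s['ee_pos'],s['force'],s['gripper_width'],s['time'])
a=cv2.imread('pics/w_p.png'); b=cv2.resize(cv2.imread('pics/t_p.png')[150:310,310:440],None,fx=2.625,fy=2.625)
o=np.hstack([a,b]); print(o.shape); cv2.imwrite('pics/c4.png',cv2.resize(o,(800,int(800/o.shape[1]*420))))
for x,y in [(.424,-.149),(.52,-.186)]: print(w2pix("wrist",(x,y,.006),s))
```

```text
[ 0.5197624  -0.18437235  0.17671064] [ 0.01540624  0.23440961 -3.16886256] 0.042708859538718995 7.2167
(420, 901, 3)
(np.float64(190.17749726680125), np.float64(159.49281347686974))
(np.float64(286.3277098005576), np.float64(196.09520928839152))
```

View pics/c4.png

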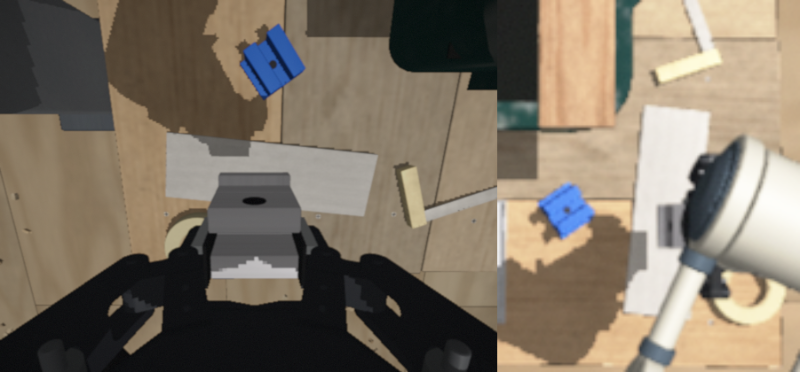

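The wrist half shows the block held upright with the plate below it: corners at full-frame pixels (188,150), (424,173), (409,242) and (188,222). The blue clevis and the square are untouched.

Run:
```python
from h import *
s=arm.get_state()
for uv in [(188,150),(424.5,173),(409,242),(188,222)]: print(pix2w("wrist",uv,.006,s).round(4))
```

```text
[ 0.4228 -0.139   0.006 ]
[ 0.6597 -0.1604  0.006 ]
[ 0.6528 -0.2351  0.006 ]
[ 0.4166 -0.2139  0.006 ]
```

Request:
jog_arm:
  increments:
    - [0,-1,-30,-5]
    - [0,0,-35,0]
    - [0,0,-35,0]
    - [0,0,-20,0]
    - [0,0,-7,0]
    - [0,0,-1,0]
    - [0,0,-1,0]
    - [0,0,0,0]
    - [0,0,0,0]

```text
time: 8.07
ee_pos: [0.5212, -0.1861, 0.0503]
tool_rot: [0.736, 0.677, 0.001, 0.002]
force: [0.6, 0.0, -1.8]
gripper_width: 0.0433
gripper_force: 61.6
```

Request:
jog_arm:
  increments:
    - [0,0,-1,0]
    - [0,0,-1,0]
    - [0,0,-1,0]
    - [0,0,-1,0]
    - [0,0,0,0]
    - [0,0,0,0]

```text
time: 8.57
ee_pos: [0.5203, -0.186, 0.0451]
tool_rot: [0.736, 0.677, 0.0, 0.0]
force: [-2.9, -0.3, 5.3]
gripper_width: 0.0426
gripper_force: 62.2
```

Request:
jog_arm:
  increments:
    - [0,0,0,0]
    - [0,0,0,0]
    - [0,0,0,0]
    - [0,0,0,0]
    - [0,0,20,0]
    - [0,0,35,0]
    - [0,0,40,0]
    - [0,0,40,0]
    - [0,0,40,0]
  fingers: 0.3

```text
time: 9.32
ee_pos: [0.5197, -0.1856, 0.2205]
tool_rot: [0.736, 0.677, -0.0, -0.0]
force: [1.0, -0.6, -0.7]
gripper_width: 0.0559
gripper_force: 0.0
```

Request:
jog_arm:
  increments:
    - [-4,36,25,5]
    - [-4,38,0,0]
    - [-4,38,0,0]
    - [-4,38,0,0]
    - [-4,38,0,0]
    - [-4,38,0,0]
    - [-4,38,0,0]
    - [-4,38,0,0]
    - [-4,38,0,0]
    - [-4,26,0,0]
    - [0,10,0,0]
    - [0,0,0,0]
    - [0,0,0,0]
    - [0,0,0,0]

```text
time: 10.48
ee_pos: [0.4806, 0.187, 0.2425]
tool_rot: [0.706, 0.708, -0.0, 0.0]
force: [0.4, -0.3, 0.5]
gripper_width: 0.0552
gripper_force: 0.0
```

Run:
```python
from h import *
s,im=snap("wrist","w_c"); np.save('sc.npy',s,allow_pickle=True); s2,t=snap("top","t_c"); print(s['ee_pos'],s['tool_rot'],s['time'])
a=cv2.imread('pics/w_c.png'); b=cv2.resize(cv2.imread('pics/t_c.png')[170:300,310:440],(420,420))
cv2.imwrite('pics/c5.png',cv2.resize(np.hstack([a,b[:,90:330]]),None,fx=1,fy=1))
```

```text
[0.48057123 0.18703457 0.24253034] [ 7.06037088e-01  7.08174757e-01 -2.85033903e-04  2.48111226e-04] 10.4833
```

View pics/c5.png

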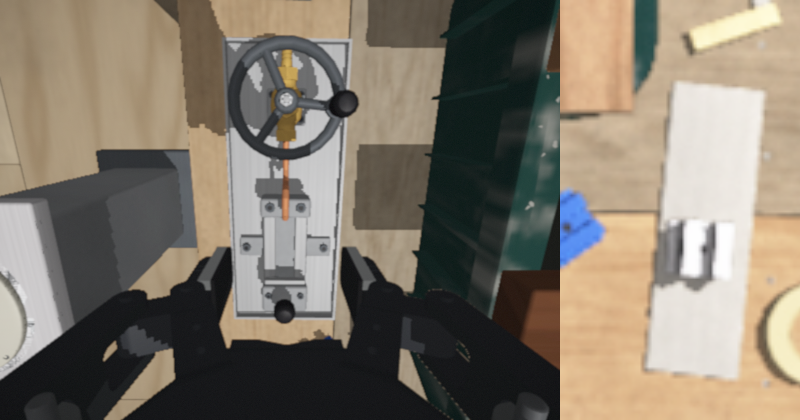

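The picture shows the block upright on the plate, the jaw fully back, the crank top at (343,102), the hub at (286,99) and the rim centre at about (288,97).

Run:
```python
from h import *
s=np.load('sc.npy',allow_pickle=True).item()
for z in(.088,.092): 
    print([pix2w("wrist",u,z,s).round(4)[:2] for u in [(287.5,97.5),(286,99),(229,97),(346,97),(288,36),(288,159)]])
for z in(.135,.14): print(pix2w("wrist",(344,102),z,s).round(4), w2pix("wrist",(.4755,.2745,.09),s))
s2=arm.get_state()
h=np.array([.4785,.2755]); 
for a in (0,5,-5): print(a,[np.round(w2pix("wrist",(h[0]+.045*np.cos(np.radians(a)),h[1]+.045*np.sin(np.radians(a)),z),s),1) for z in(.092,.14)])
```

```text
[array([0.4817, 0.279 ]), array([0.4803, 0.2777]), array([0.4295, 0.2792]), array([0.5338, 0.2796]), array([0.4819, 0.3279]), array([0.4824, 0.2246])]
[array([0.4817, 0.2786]), array([0.4803, 0.2774]), array([0.4303, 0.2789]), array([0.533 , 0.2792]), array([0.4818, 0.3268]), array([0.4824, 0.2251])]
[0.5235 0.2717 0.135 ] (np.float64(280.54983892594856), np.float64(102.62436812583796))
[0.5226 0.2713 0.14  ] (np.float64(280.54983892594856), np.float64(102.62436812583796))
0 [array([335. , 101.4]), array([345.6,  95.8])]
5 [array([335. ,  96.7]), array([345.6,  90. ])]
-5 [array([334.5, 106.1]), array([345. , 101.6])]
```

Request:
jog_arm:
  increments:
    - [22,42,0,0]
    - [21,41,0,0]
    - [0,1,-30,0]
    - [0,0,-35,0]
    - [0,0,-30,0]
    - [0,0,-15,0]
    - [0,0,-8,0]
    - [0,0,0,0]
    - [0,0,0,0]
  fingers: -0.1
  grip_force: 20

```text
out of range; nothing moved
```

Run:
```python
from h import *
s,im=snap("wrist","w_d"); np.save('sd.npy',s,allow_pickle=True); print(s['ee_pos'],s['force'],s['gripper_width'],s['time'])
for z in (.12,.13,.14): print(w2pix("wrist",(*s['ee_pos'][:2],z),s), w2pix("wrist",(.5235,.2715,z),s))
```

```text
[0.48064906 0.18681029 0.24267194] [-0.43202683 -0.76913632  0.29057912] 0.05558615204652983 10.5833
(np.float64(285.8714507628449), np.float64(206.44171342891244)) (np.float64(340.1012545136331), np.float64(103.536530850721))
(np.float64(285.85878423177314), np.float64(209.54641490744808)) (np.float64(342.42869358237186), np.float64(102.51290620535575))
(np.float64(285.8450840614851), np.float64(212.90447235100436)) (np.float64(344.96617725886273), np.float64(101.39690241245063))
```

View pics/w_d.png

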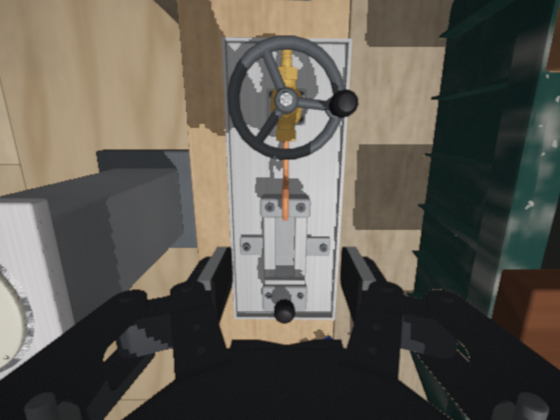

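My row of 42 was over the limit, so nothing moved; the view is unchanged (crank top at (343,102)). Redoing it in smaller rows.

Request:
jog_arm:
  increments:
    - [15,28,0,0]
    - [14,28,0,0]
    - [14,28,0,0]
    - [0,0,-30,0]
    - [0,0,-35,0]
    - [0,0,-30,0]
    - [0,0,-15,0]
    - [0,0,-8,0]
    - [0,0,0,0]
    - [0,0,0,0]
  fingers: -0.1
  grip_force: 20

```text
time: 11.47
ee_pos: [0.5238, 0.2718, 0.1256]
tool_rot: [0.706, 0.708, 0.0, 0.0]
force: [-0.1, 0.1, 0.2]
gripper_width: 0.0386
gripper_force: 0.0
```

Request:
jog_arm:
  increments:
    - [0,0,0,0]
    - [0,0,0,0]
    - [0,0,0,0]
    - [0,0,0,0]
    - [0,0,0,0]
  fingers: -1

```text
time: 11.88
ee_pos: [0.5248, 0.2724, 0.127]
tool_rot: [0.706, 0.708, 0.002, 0.001]
force: [4.3, -1.7, 6.1]
gripper_width: 0.02
gripper_force: 21.0
```

```bash
python3 -c "
import numpy as np
a=np.radians(-7-15*np.arange(25)); x=45*np.cos(a);y=45*np.sin(a)
for i in range(24): print(round(-7-15*i),[round(x[i+1]-x[i],1),round(y[i+1]-y[i],1),0,0])"
```

```text
-7 [np.float64(-2.9), np.float64(-11.4), 0, 0]
-22 [np.float64(-5.8), np.float64(-10.2), 0, 0]
-37 [np.float64(-8.2), np.float64(-8.4), 0, 0]
-52 [np.float64(-10.1), np.float64(-6.0), 0, 0]
-67 [np.float64(-11.3), np.float64(-3.1), 0, 0]
-82 [np.float64(-11.7), np.float64(-0.1), 0, 0]
-97 [np.float64(-11.4), np.float64(2.9), 0, 0]
-112 [np.float64(-10.2), np.float64(5.8), 0, 0]
-127 [np.float64(-8.4), np.float64(8.2), 0, 0]
-142 [np.float64(-6.0), np.float64(10.1), 0, 0]
-157 [np.float64(-3.1), np.float64(11.3), 0, 0]
-172 [np.float64(-0.1), np.float64(11.7), 0, 0]
-187 [np.float64(2.9), np.float64(11.4), 0, 0]
-202 [np.float64(5.8), np.float64(10.2), 0, 0]
-217 [np.float64(8.2), np.float64(8.4), 0, 0]
-232 [np.float64(10.1), np.float64(6.0), 0, 0]
-247 [np.float64(11.3), np.float64(3.1), 0, 0]
-262 [np.float64(11.7), np.float64(0.1), 0, 0]
-277 [np.float64(11.4), np.float64(-2.9), 0, 0]
-292 [np.float64(10.2), np.float64(-5.8), 0, 0]
-307 [np.float64(8.4), np.float64(-8.2), 0, 0]
-322 [np.float64(6.0), np.float64(-10.1), 0, 0]
-337 [np.float64(3.1), np.float64(-11.3), 0, 0]
-352 [np.float64(0.1), np.float64(-11.7), 0, 0]
```

Request:
jog_arm:
  increments:
    - [-1,-5,0,0]
    - [-2,-6,0,0]
    - [-3,-6,0,0]
    - [0,0,0,0]

```text
time: 12.22
ee_pos: [0.5188, 0.2546, 0.127]
tool_rot: [0.706, 0.708, 0.002, 0.002]
force: [4.4, -2.8, 5.6]
gripper_width: 0.0197
gripper_force: 20.9
```

Request:
jog_arm:
  increments:
    - [-5,-7,0,0]
    - [-6,-6,0,0]
    - [-10.1,-6,0,0]
    - [-11.3,-3.1,-0.2,0]
    - [0,0,0,0]

```text
time: 12.63
ee_pos: [0.4844, 0.2324, 0.1265]
tool_rot: [0.706, 0.708, 0.001, 0.001]
force: [-1.3, -4.2, 7.2]
gripper_width: 0.0195
gripper_force: 21.0
```

Request:
jog_arm:
  increments:
    - [-11.7,-0.1,0,0]
    - [-11.4,2.9,0,0]
    - [-10.2,5.8,-0.2,0]
    - [0,0,0,0]

```text
time: 12.97
ee_pos: [0.4509, 0.2427, 0.1261]
tool_rot: [0.705, 0.709, 0.001, 0.0]
force: [-1.2, 0.4, 7.3]
gripper_width: 0.0196
gripper_force: 20.9
```

Request:
jog_arm:
  increments:
    - [-8.4,8.2,0,0]
    - [-6,10.1,0,0]
    - [-3.1,11.3,-0.2,0]
    - [-0.1,11.7,0,0]
    - [0,0,0,0]

```text
time: 13.38
ee_pos: [0.4352, 0.2847, 0.1258]
tool_rot: [0.705, 0.709, 0.002, 0.001]
force: [5.3, 0.2, 5.9]
gripper_width: 0.0194
gripper_force: 21.0
```

Request:
jog_arm:
  increments:
    - [2.9,11.4,0,0]
    - [5.8,10.2,0,0]
    - [8.2,8.4,-0.2,0]
    - [10.1,6,0,0]
    - [0,0,0,0]

```text
time: 13.8
ee_pos: [0.4624, 0.3196, 0.1252]
tool_rot: [0.706, 0.709, 0.001, 0.001]
force: [3.0, -2.6, 7.2]
gripper_width: 0.0196
gripper_force: 21.0
```

Request:
jog_arm:
  increments:
    - [11.3,3.1,0,0]
    - [11.7,0.1,-0.2,0]
    - [11.4,-2.9,0,0]
    - [10.2,-5.8,0,0]
    - [0,0,0,0]

```text
time: 14.22
ee_pos: [0.5068, 0.314, 0.1254]
tool_rot: [0.706, 0.709, 0.001, -0.0]
force: [1.7, -0.3, 7.3]
gripper_width: 0.0192
gripper_force: 21.0
```

Request:
jog_arm:
  increments:
    - [8.4,-8.2,0,0]
    - [6,-10.1,-0.2,0]
    - [3.1,-11.3,0,0]
    - [0.1,-11.7,0,0]
    - [0,0,0,0]

```text
time: 14.63
ee_pos: [0.5248, 0.2748, 0.1258]
tool_rot: [0.705, 0.709, 0.005, -0.001]
force: [6.1, 10.4, 3.4]
gripper_width: 0.0194
gripper_force: 20.8
```

Request:
jog_arm:
  increments:
    - [-0.5,-3,0,0]
    - [-0.7,-3,0,0]
    - [0,0,0,0]
    - [0,0,0,0]

```text
time: 14.97
ee_pos: [0.5242, 0.2719, 0.1263]
tool_rot: [0.704, 0.71, 0.008, -0.001]
force: [11.2, 18.1, 3.1]
gripper_width: 0.0199
gripper_force: 21.4
```

Request:
jog_arm:
  increments:
    - [0,0,0,0]
    - [-0.5,-2.5,0,0]
    - [-0.5,-2.5,0,0]
    - [0,0,0,0]
    - [0,0,0,0]
  grip_force: 60

```text
time: 15.38
ee_pos: [0.5239, 0.27, 0.1267]
tool_rot: [0.704, 0.71, 0.011, -0.002]
force: [14.6, 29.6, -1.1]
gripper_width: 0.0184
gripper_force: 58.7
```

That is the stop: about 30 N with no further turn, where winding took only about 2.5 N. I'll relieve the push to get the shut reference.

Request:
jog_arm:
  increments:
    - [0.5,4,0,0]
    - [0.5,4,0,0]
    - [0.5,1,0,0]
    - [0,0,0,0]
    - [0,0,0,0]

```text
time: 15.8
ee_pos: [0.5245, 0.2736, 0.1262]
tool_rot: [0.705, 0.709, 0.005, 0.0]
force: [8.3, 9.0, 5.3]
gripper_width: 0.0182
gripper_force: 59.1
```

Run:
```python
from h import *
s,im=snap("wrist","w_stop"); np.save('sstop.npy',s,allow_pickle=True); np.save('imstop.npy',im); snap("top","t_stop"); print(s['ee_pos'],s['force'],s['gripper_width'],s['tool_rot'])
a=cv2.cvtColor(cv2.imread('pics/t_stop.png'),cv2.COLOR_BGR2GRAY)
```

```text
[0.5245323  0.27355469 0.12616672] [8.2505588  9.04537124 5.25339   ] 0.01815793817274545 [7.04954733e-01 7.09234055e-01 5.08136359e-03 2.42862195e-04]
```

```bash
python3 -c "
import numpy as np
a=np.radians(-3+18*np.arange(21)); x=45*np.cos(a);y=45*np.sin(a)
print([[float(round(x[i+1]-x[i],1)),float(round(y[i+1]-y[i],1)),0.1*(i%4!=3),0] for i in range(20)])"
```

```text
[[-1.5, 14.0, 0.1, 0], [-5.7, 12.9, 0.1, 0], [-9.4, 10.5, 0.1, 0], [-12.2, 7.0, 0.0, 0], [-13.8, 2.9, 0.1, 0], [-14.0, -1.5, 0.1, 0], [-12.9, -5.7, 0.1, 0], [-10.5, -9.4, 0.0, 0], [-7.0, -12.2, 0.1, 0], [-2.9, -13.8, 0.1, 0], [1.5, -14.0, 0.1, 0], [5.7, -12.9, 0.0, 0], [9.4, -10.5, 0.1, 0], [12.2, -7.0, 0.1, 0], [13.8, -2.9, 0.1, 0], [14.0, 1.5, 0.0, 0], [12.9, 5.7, 0.1, 0], [10.5, 9.4, 0.1, 0], [7.0, 12.2, 0.1, 0], [2.9, 13.8, 0.0, 0]]
```

Request:
jog_arm:
  increments:
    - [0.5,2.5,0,0]
    - [0.4,2.6,0,0]
    - [0,0,0,0]
    - [0,0,0,0]

```text
time: 16.23
ee_pos: [0.5249, 0.2761, 0.1259]
tool_rot: [0.706, 0.709, 0.002, 0.001]
force: [4.7, 0.4, 7.7]
gripper_width: 0.0179
gripper_force: 59.4
```

Unloaded reference at shut: TCP (0.5249, 0.2761). Now the first turn anticlockwise.

Request:
jog_arm:
  increments:
    - [-1.5,14.0,0.1,0]
    - [-5.7,12.9,0.1,0]
    - [-9.4,10.5,0.1,0]
    - [-12.2,7.0,0.0,0]
    - [-13.8,2.9,0.1,0]
    - [-14.0,-1.5,0.1,0]
    - [-12.9,-5.7,0.1,0]
    - [-10.5,-9.4,0.0,0]
    - [-7.0,-12.2,0.1,0]
    - [-2.9,-13.8,0.1,0]
    - [1.5,-14.0,0.1,0]
    - [5.7,-12.9,0.0,0]
    - [9.4,-10.5,0.1,0]
    - [12.2,-7.0,0.1,0]
    - [13.8,-2.9,0.1,0]
    - [14.0,1.5,0.0,0]
    - [12.9,5.7,0.1,0]
    - [10.5,9.4,0.1,0]
    - [7.0,12.2,0.1,0]
    - [2.9,13.8,0.0,0]

```text
time: 17.9
ee_pos: [0.5252, 0.2747, 0.1271]
tool_rot: [0.706, 0.708, 0.001, 0.001]
force: [-0.7, -3.8, 7.7]
gripper_width: 0.0184
gripper_force: 59.9
```

Request:
jog_arm:
  increments:
    - [0,0,0,0]
    - [0,0,0,0]
    - [0,0,0,0]

```text
time: 18.15
ee_pos: [0.5249, 0.277, 0.1274]
tool_rot: [0.705, 0.709, 0.003, 0.001]
force: [5.7, 1.9, 6.9]
gripper_width: 0.0186
gripper_force: 59.8
```

Request:
jog_arm:
  increments:
    - [-1.5,14.0,0.1,0]
    - [-5.7,12.9,0.1,0]
    - [-9.4,10.5,0.1,0]
    - [-12.2,7.0,0.0,0]
    - [-13.8,2.9,0.1,0]
    - [-14.0,-1.5,0.1,0]
    - [-12.9,-5.7,0.1,0]
    - [-10.5,-9.4,0.0,0]
    - [-7.0,-12.2,0.1,0]
    - [-2.9,-13.8,0.1,0]
    - [1.5,-14.0,0.1,0]
    - [5.7,-12.9,0.0,0]
    - [9.4,-10.5,0.1,0]
    - [12.2,-7.0,0.1,0]
    - [13.8,-2.9,0.1,0]
    - [14.0,1.5,0.0,0]
    - [12.9,5.7,0.1,0]
    - [10.5,9.4,0.1,0]
    - [7.0,12.2,0.1,0]
    - [2.9,13.8,0.0,0]

```text
time: 19.82
ee_pos: [0.5252, 0.2747, 0.1286]
tool_rot: [0.706, 0.708, 0.001, 0.001]
force: [-1.2, -3.7, 8.6]
gripper_width: 0.0186
gripper_force: 60.1
```

Request:
jog_arm:
  increments:
    - [0,0,0,0]
    - [0,0,0,0]
    - [0,0,0,0]
    - [0,0,0,0]

```text
time: 20.15
ee_pos: [0.5249, 0.2769, 0.1289]
tool_rot: [0.705, 0.709, 0.003, 0.001]
force: [5.3, 1.4, 6.1]
gripper_width: 0.0186
gripper_force: 60.0
```

Run:
```python
from h import *
s,im=snap("wrist","w_end"); snap("top","t_end"); print(s['ee_pos'],s['force'],s['joints'][5])
s0=np.load('sstop.npy',allow_pickle=True).item(); i0=np.load('imstop.npy')
# unwrap wheel annulus (rim plane) about the hub in both images, compare rotation by correlation
def unwrap(im,s,z,r0=.016,r1=.036):
    c,A,e=pose("wrist",s); th=np.radians(np.arange(0,360,.5)); rr=np.linspace(r0,r1,25)
    P=np.stack([.480+rr[:,None]*np.cos(th),.2777+rr[:,None]*np.sin(th),np.full((25,720),z)],-1)
    q=(P-e)@A; u=c['cx']-c['fx']*q[...,0]/q[...,2]; v=c['cy']+c['fy']*q[...,1]/q[...,2]
    return cv2.remap(cv2.cvtColor(im,cv2.COLOR_RGB2GRAY),u.astype(np.float32),v.astype(np.float32),cv2.INTER_LINEAR,borderValue=0).astype(float),u,v
a,u,v=unwrap(i0,s0,.088); b,_,_=unwrap(im,s,.091)
print(u.min(),u.max(),v.min(),v.max())
vis=((v<415)&(v>5)).all(0)
res=[]
for k in range(-40,41):
    d=np.roll(b,k,1); m=vis; x=a[:,m]-a[:,m].mean(); y=d[:,m]-d[:,m].mean(); res.append((x*y).sum()/np.sqrt((x*x).sum()*(y*y).sum()))
i=np.argmax(res); print('shift deg',(i-40)*.5,res[i],res[40])
```

```text
[0.52486761 0.27686721 0.12894454] [5.29264502 1.4404186  6.09957168] 0.4227053633712905
147.7813881455079 270.81759173255705 176.2824166042962 291.6639414086865
shift deg -2.0 0.8553477161554088 0.8277960651867731
```

```bash
python3 -c "
from plant import arm
print(arm.finish_job())"
```

```text
the job is handed in; nothing more can be done
None
```

The job is handed in, with no verdict shown: the jaw is back on its end stop and the block stands on the steel plate. The valve was wound shut and backed off two turns (by image and TCP about 1–2° over), with the gripper still holding the crank.

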